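# Punch the first hole mark and hold the pitch gauge at its set mark

## Task

On the hole-pitch jig, first press the punch's plunger head all the way down to its stop and let it come back up. Then squeeze the lock button on the side of the gauge arm's head to free the telescoping arm, draw it out until its pointer stands over the rider set on the scale, and finish while holding it there, with the button still squeezed, because its spring pulls it home. Do not shift the rider or disturb the other things on the bench.

Things in the scene. Friction and masses are not known exactly. Their poses are not given: they have to be found in the camera images.
- jig: Fixed plywood jig board 520 x 230 x 12 mm. Origin on the table under the tube; x: the way the gauge arm draws out, y: from tube to scale, z up. In mm: punch at x -190, y 0; fixed square tube x -155 to 0, axis z 85, stands up to z 106; lock catch beside its mouth x -14 to 26, y 17 to 35, z 77 to 93; scale bar along x at y 105, top z 50. Below the head nothing is above z 36.
- punch_top (a point): Centre of the flat top of the punch's black round plunger head, 36 mm wide, 18 mm high, its top 153 mm above the table when up. Press it straight down. Its grey bracket is 110 mm high, with the post on the jig's -y side.
- punch (a joint): How far the plunger is pressed, m: 0 up, 0.015 at its hard stop. Spring: about 3 N to start it, about 10 N at the stop; it comes back up by itself.
- head_center (a point): Centre of the grip head at the outer end of the gauge arm: a grey 36 mm cube (axes as the jig's), 85 mm above the table; lock button on its +y face, the side of the scale. A level dark steel cross bar, 33 to 39 mm ahead (+x) of this point and 8 mm high, goes out to +y over the scale and carries the pointer; a thin marking point hangs from its root.
- lock_button (a joint): How far the lock button is pressed into the head, m: 0 out, 0.006 fully in. Black pad 28 x 28 mm, its face 28 mm to +y of the head's centre (22 mm fully in): head and button are 46 mm wide across y, 40 mm squeezed. Spring 3 to 8 N. It travels with the head. The arm is free only while it is in more than about 4 mm; two fingers squeezing the head across y press it.
- gauge_arm (a joint): How far the gauge arm is drawn out, m: 0 home (locked), at most 0.14. Whenever it is free a spring draws it back with 3.5 to 5 N; it locks nowhere but at home.
- pointer_tip (a point): Lower end of the pointer, a dark steel blade 6 mm wide along the scale, on the arm's cross bar: 36 mm ahead (+x) of the head's centre, 89 mm to +y, 20 mm lower. It travels with the head and passes 11 mm above the rider.
- rider_mark (a point): The set mark: middle (along the scale) of the top of the rider, at its edge nearest the tube. The rider is a dark steel clip 8 mm wide along the scale with a round thumbscrew, straddling the scale bar. The pointer stands over it when both have the same x in the jig's frame.
- rider (a joint): Place of the rider along the scale, m: equals how far the gauge arm must be drawn out to bring the pointer over the middle of the rider. Slides stiffly; not to be moved.
- tape_measure: Bystander: rectangular grey pocket tape measure, 70 x 36 mm, 62 mm high. Origin under its centre.
- screwdriver: Bystander: screwdriver lying on the table beside the jig. Origin on its underside.
- battery_pack: Bystander: black tool battery pack 115 x 75 mm, 64 mm high. Origin under its centre.
- try_square: Bystander: carpenter's try square lying flat, 160 x 115 mm, 18 mm high. Origin under the middle of its wooden stock.
- screw_jar: Bystander: glass jar with steel cap, 68 mm wide, 85 mm high. Origin under its centre.
- spray_can: Bystander: spray can, 62 mm wide, 190 mm high. Origin under its centre.
- offcut_tray: Bystander: open grey tray 160 x 110 mm, 45 mm high. Origin under its centre.

How it is judged:
By the outcome, as a careful person would: the job done as asked, in the order asked, and still so for the second after the job is handed in, while the arm keeps its last pose, push and grip.
It also fails if it takes over 48 s, if anything falls off the work surface, if the arm or the gripper's body presses on something with over 40 N, if the wrist force passes 120 N, or if a joint passes its speed limit or range.

## Robot

A 6-joint arm with a two-finger parallel gripper is mounted at the origin on the work surface. World frame = base frame: x ahead of the robot, y to its left, z up, the work surface at z = 0. Lengths are in m, angles in rad, forces in N, time in s.
With the tool pointing down it reaches from about 0.375 to 0.975 m from the base axis. Payload 3.8 kg.
Tool frame: the origin (TCP) lies on the mounting face of the last link; the fingertips stand 173 mm ahead of it and the grasp point (between the pads) lies 155 mm ahead of it (bot.hold_point_z is the distance from the TCP to the grasp point, in m); z points along the fingers, y is the line along which they close (so a half turn about z gives the same grasp; the last joint's range is limited). The gripper opens to 85 mm and grips with 20 to 120 N. Pads are 22 mm wide; open, the fingers measure 114 mm over their backs; the gripper's body (76 mm by 85 mm) begins 54 mm behind the grasp point. The pads swing forward as they close: fully open they stand 13 mm farther back than shut.
Start: joints at [-0.037, 0.264, 1.604, -0, 1.274, -0.037], TCP at [0.675, -0, 0.405] pointing down, gripper open.
Joint ranges: [-2.63, 2.63], [-0.94, 2.18], [0.31, 2.57], [-1.31, 4.45], [0, 2.66], [-2.55, 2.55]. Speed limits (rad/s): [2.57, 2.57, 3.14, 3.14, 3.14, 3.14].

## Interface

Orientations are given as a rotation vector (axis times angle).
In Python, from workcell import bot, optics gives the robot as it stands.
- The arm moves only by the shell command python3 -m jog 'ROWS' [OPENING] [FORCE]. ROWS is JSON, a list of rows, each an object of numbers: "dx", "dy", "dz": the shift along the tool's x, y, z in mm; "ax", "ay", "az": the turn, a rotation vector about the tool's x, y, z in degrees. A call has 1 to 20 rows; each row shifts and turns the commanded pose from where the row before left it, along the tool's axes as they then stand; what a row does not reach is not made up. A row lasts 1/12 s, in which the tool goes at most 41.7 mm and 7.16 degrees, less where a joint would pass 70% of its speed; a pose out of reach is approached as far as the arm can. A call with a gripper value outside its range is refused whole. OPENING is the opening, from 0 (shut) to 1 (fully open), set as the call begins (- or left out, the last holds). The fingers move at their own pace and stop on an object; FORCE is the grip in N (left out, the last holds). Time passes only in rows, so rows that do not move let the fingers close. It gives the time, the measured TCP pose, the force, the opening and the grip force at its end, in the units of the state.
- bot.read_state(): the state, without advancing time (a new reading comes with each control period).
- optics.read_camera(name): name is "scene" or "side" or "wrist"; returns a dict with "img" (480x640x3 uint8, red, green, blue), "vertical_fov" (degrees; the focal length in pixels is half the picture's height over the tangent of half this angle, whatever the lens; pixels are square), "cx", "cy" (the principal point, pixels), "k1" (the pictures are not rectified: a ray, as slopes to the right and down, at radius r is drawn at 1 + k1 r^2 times it, then the intrinsics apply), "R" (3x3) and "t" (3): a world point X has camera coordinates R X + t; the wrist camera has in their place "tool_from_camera" (4x4, takes a point from camera to tool coordinates, whose origin is the TCP and whose axes are the flange's). Camera axes: x right, y down, z forward; pixel columns grow to the right and rows downward; lengths in m; the calibration is good to about 2 mm. A picture is of the moment at which its call begins: read the wrist's pose just before it. There is no depth.
- bot.finish_job(): hands the job in; it is judged then, once.
The state is a dict: "time": time; "q": joint angles; "joint_vel": joint speeds; "joint_torque": joint torques, N m; "tool_pos": TCP position; "tcp_rot": TCP orientation; "wrist_force": force on the tool from outside, world axes, zero at the start; "torque": the same for the moment, N m; "width": opening from 0.0 (shut) to 1.0 (fully open); "grip_force": force on a finger pad.
Only numpy, scipy, OpenCV 4.12 (cv2) and the standard library are available. Lean on these libraries where they do the work, as an engineer would, in place of code of your own. Each camera call takes 0.05 s, during which the arm holds its last target. There are 200 camera calls.

## Working session

There is one attempt and no reset: what is moved stays moved. The work goes in short steps, Python scripts to look and compute and a shell command to move; the robot and the scene stay as the last step left them, time stands still between calls to the robot, and variables do not carry over. Pictures are saved under pics/ and viewed, at most 10 in all, crops included, and the job is handed in when it is done.

```bash
mkdir -p pics
cat > h.py <<'E'
import numpy as np, cv2
from workcell import bot, optics
def grab(n,f):
    s=bot.read_state(); c=optics.read_camera(n); cv2.imwrite(f'pics/{f}.png',c['img'][:,:,::-1])
    if n=='wrist':
        T=np.eye(4);T[:3,:3]=cv2.Rodrigues(np.array(s['tcp_rot'],float))[0];T[:3,3]=s['tool_pos']
        M=np.linalg.inv(T@np.array(c['tool_from_camera'])); c['R'],c['t']=M[:3,:3],M[:3,3]
    np.savez(f'pics/{f}.npz',**{k:v for k,v in c.items() if k!='tool_from_camera'}); return c
def load(f): return dict(np.load(f'pics/{f}.npz'))
def K(c):
    f=240/np.tan(np.radians(float(c['vertical_fov']))/2); return np.array([[f,0,float(c['cx'])],[0,f,float(c['cy'])],[0,0,1]]),np.array([float(c['k1']),0,0,0,0])
def ray(c,p):
    k,d=K(c); u=cv2.undistortPoints(np.array([[p]],float),k,d)[0,0]
    R=np.array(c['R']);return -R.T@np.array(c['t']),R.T@np.array([u[0],u[1],1])
def onz(c,p,z):
    o,d=ray(c,p); return o+d*(z-o[2])/d[2]
def tri(*cp):
    A=np.zeros((3,3));b=np.zeros(3);L=[ray(*x) for x in cp]
    for o,d in L:
        d=d/np.linalg.norm(d);P=np.eye(3)-np.outer(d,d);A+=P;b+=P@o
    X=np.linalg.solve(A,b); return X,[float(np.linalg.norm(np.cross(X-o,d/np.linalg.norm(d)))) for o,d in L]
def proj(c,X):
    k,d=K(c); return cv2.projectPoints(np.array(X,float).reshape(-1,1,3),cv2.Rodrigues(np.array(c['R'],float))[0],np.array(c['t'],float),k,d)[0][:,0]
E
python3 - <<'E'
from h import *
for n in('scene','side','wrist'): c=grab(n,n+'0'); print(n,-np.array(c['R']).T@c['t'],c['vertical_fov'],c['k1'])
print(bot.read_state())
E
```

```text
scene [1.32011173 0.75814815 1.07227385] 53.156459814739655 -0.06292235827078782
side [0.06036675 0.90424631 1.19034695] 42.19697174186972 -0.21420971594637173
wrist [0.67407573 0.06855558 0.37234406] 70.36016424148939 -0.05674129894045087
{'time': 0.15, 'q': array([-3.69431588e-02,  2.64603560e-01,  1.60504947e+00, -1.94064237e-05,
        1.27366441e+00, -3.68951612e-02]), 'joint_vel': array([-0.00102653, -0.00214429, -0.00430121,  0.00039785,  0.00163563,
       -0.00036224]), 'joint_torque': array([-4.44535381e-04, -5.15905774e+01, -3.67958951e+01, -2.06692371e-04,
        8.09489022e-03,  2.50629785e-05]), 'tool_pos': array([ 6.74750756e-01, -2.50059092e-05,  4.03637792e-01]), 'tcp_rot': array([-2.22060334e+00, -2.22050941e+00,  1.86433996e-03]), 'wrist_force': array([ 0.94421393,  0.2410027 , -0.09008738]), 'torque': array([-0.05175682,  0.01735878,  0.04601395]), 'grip_force': 0.0, 'width': 0.9957173264069115}
```

View pics/scene0.png

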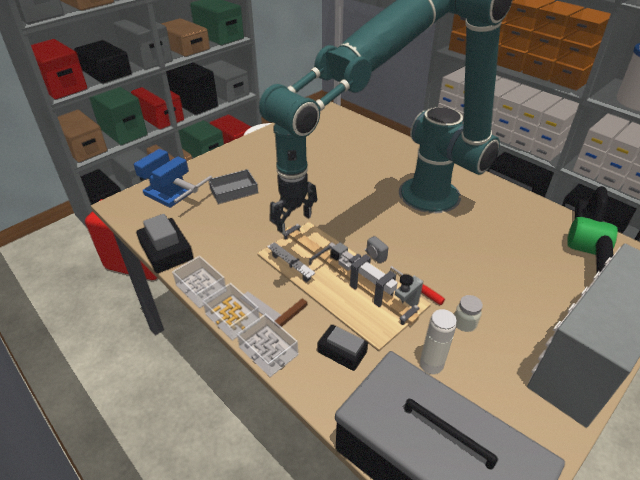

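View pics/side0.png

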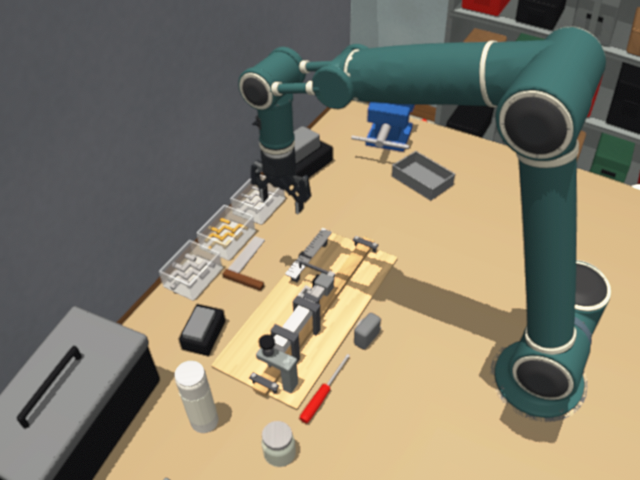

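View pics/wrist0.png

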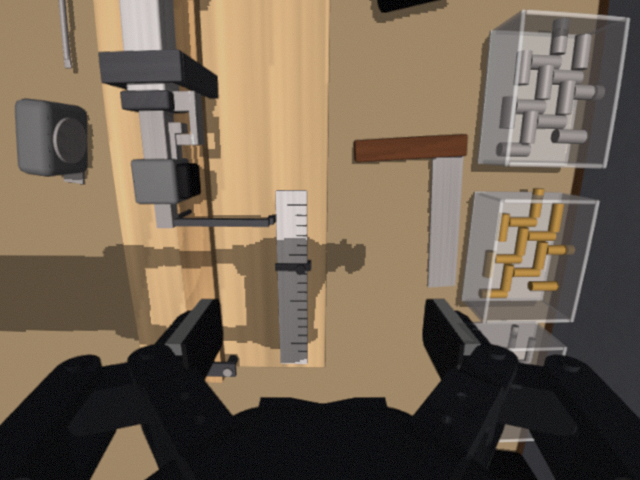

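The jig's draw-out direction is about world −y. The wrist view shows the head near (160,182), the pointer tip near (272,220) and the rider near (292,266). The punch head is at (406,281) in the scene view and (267,342) in the side view.

Run:
```python
from h import *
w,s,d=load('wrist0'),load('scene0'),load('side0')
def blob(c,x0,y0,x1,y1):
    im=c['img'][y0:y1,x0:x1].max(2); m=(im<45).astype(np.uint8)
    n,l,st,ce=cv2.connectedComponentsWithStats(m); 
    return [(st[i].tolist(),(ce[i]+[x0,y0]).round(1).tolist()) for i in range(1,n) if st[i][4]>15]
print('scene',blob(s,390,265,425,305)); print('side',blob(d,250,325,290,365))
print('punch tri',tri((s,(406,280)),(d,(267,342))))
print('scene top z153',onz(s,(406,278),.153),'side',onz(d,(267,340),.153))
for p in [(277,190),(307,191),(280,363),(307,362)]: print('scale',onz(w,p,.05))
print('board R',onz(w,(325,367),.012),onz(w,(330,0),.012))
print('tip',onz(w,(272,220),.065),'rider',onz(w,(277,266),.054))
for p in [(134,160),(133,203),(178,203),(180,160)]: print('headtop',onz(w,p,.103))
a=cv2.resize(w['img'][0:300,90:340],None,fx=2,fy=2,interpolation=cv2.INTER_CUBIC); cv2.imwrite('pics/w0c.png',a[:,:,::-1])
b=np.hstack([cv2.resize(s['img'][255:325,370:450],None,fx=5,fy=5),cv2.resize(d['img'][315:385,235:315],None,fx=5,fy=5)]);cv2.imwrite('pics/p0.png',b[:,:,::-1])
```

```text
scene [([10, 10, 13, 11, 109], [405.7, 279.8])]
side [([10, 10, 14, 15, 158], [266.9, 342.1])]
punch tri (array([0.54106095, 0.28971067, 0.14762638]), [0.0008956758426642154, 0.0008956758426641957])
scene top z153 [0.54021441 0.28891279 0.153     ] side [0.54147001 0.28748232 0.153     ]
scale [0.63094212 0.02999537 0.05      ]
scale [0.65926419 0.02901825 0.05      ]
scale [ 0.6270865  -0.15942466  0.05      ]
scale [ 0.65689858 -0.15798723  0.05      ]
board R [ 0.67703912 -0.19189418  0.012     ] [0.68084642 0.20413326 0.012     ]
tip [0.62737854 0.00425156 0.065     ] rider [ 0.62880326 -0.04453694  0.054     ]
headtop [0.52599649 0.06052849 0.103     ]
headtop [0.52033977 0.02654647 0.103     ]
headtop [0.55772204 0.02629481 0.103     ]
headtop [0.56295531 0.06001688 0.103     ]
```

View pics/w0c.png

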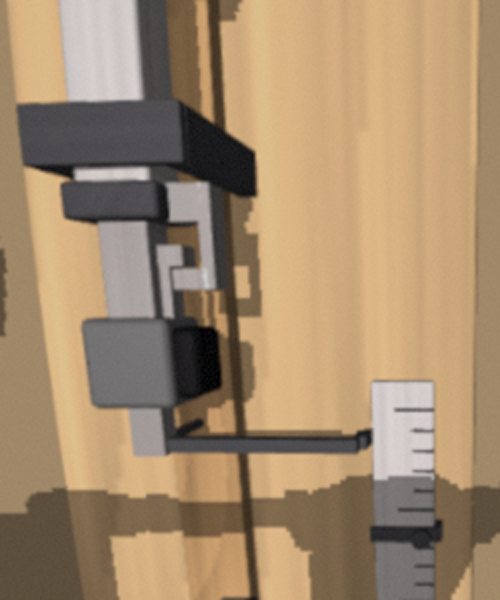

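View pics/p0.png

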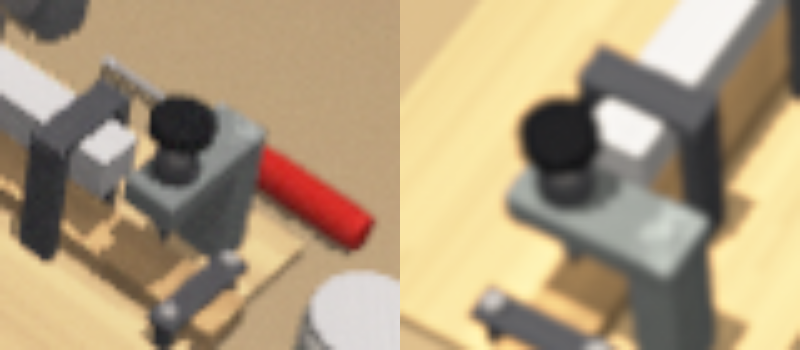

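The crops show the head's top face at original-image x 132–178, y 160–203, and the arm lies along world y. The plunger head is at about world (0.541, 0.289), which matches in both views. I'll move over the punch with the gripper shut and then check.

```bash
python3 - <<'E'
from h import *
w,d,s=load('wrist0'),load('side0'),load('scene0')
for p,z in [((121,0),.106),((127,50),.106),((140,111),.0951),((147,160),.0951),((95,0),.012),((145,330),.012)]: print(p,onz(w,p,z).round(4))
print('can',onz(d,(190,372),.19),onz(s,(443,318),.19))
E
python3 -m jog '[{"dx":28.9,"dy":-13.4,"dz":3},{"dx":28.9,"dy":-13.4,"dz":3},{"dx":28.9,"dy":-13.4,"dz":3},{"dx":28.9,"dy":-13.4,"dz":3},{"dx":28.9,"dy":-13.4,"dz":3},{"dx":28.9,"dy":-13.4,"dz":3},{"dx":28.9,"dy":-13.4,"dz":3},{"dx":28.9,"dy":-13.4,"dz":3},{"dx":28.9,"dy":-13.4,"dz":3},{"dx":28.9,"dy":-13.4,"dz":3},{},{},{}]' 0 30
python3 - <<'E'
from h import *
w=grab('wrist','w1'); s=grab('scene','s1');d=grab('side','d1')
print(bot.read_state()['tool_pos'],bot.read_state()['tcp_rot'])
b=np.hstack([cv2.resize(w['img'],(400,300)),cv2.resize(d['img'][280:400,210:370],(400,300))]);cv2.imwrite('pics/v1.png',b[:,:,::-1])
print(proj(w,[[.541,.289,.153]]),proj(d,[[.541,.289,.153]]))
E
```

```text
(121, 0) [0.5312 0.1724 0.106 ]
(127, 50) [0.5321 0.1391 0.106 ]
(140, 111) [0.5314 0.0977 0.0951]
(147, 160) [0.5325 0.0601 0.0951]
(95, 0) [0.4546 0.2106 0.012 ]
(145, 330) [ 0.4588 -0.1422  0.012 ]
can [0.61428866 0.44762016 0.19      ] [0.61270061 0.44917233 0.19      ]
[ 6.74888962e-01 -1.30558435e-05  4.04199643e-01] [-2.22104099e+00 -2.22098333e+00  8.30487133e-04]
[[  90.8826395  -229.61349121]] [[266.80308208 340.60466071]]invalid input
```

View pics/v1.png

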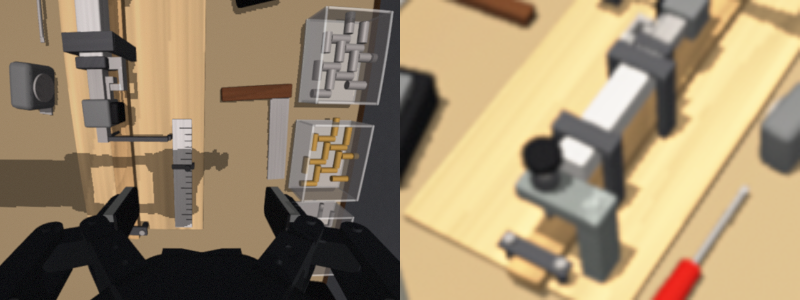

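The wrist view hasn't changed because the move was refused, probably for the empty rows. I'll send it again with explicit zeros.

```bash
python3 -m jog '[{"dx":28.9,"dy":-13.4,"dz":3},{"dx":28.9,"dy":-13.4,"dz":3},{"dx":28.9,"dy":-13.4,"dz":3},{"dx":28.9,"dy":-13.4,"dz":3},{"dx":28.9,"dy":-13.4,"dz":3},{"dx":28.9,"dy":-13.4,"dz":3},{"dx":28.9,"dy":-13.4,"dz":3},{"dx":28.9,"dy":-13.4,"dz":3},{"dx":28.9,"dy":-13.4,"dz":3},{"dx":28.9,"dy":-13.4,"dz":3},{"dx":0},{"dx":0},{"dx":0}]' 0 30
python3 - <<'E'
from h import *
w=grab('wrist','w1'); s=grab('scene','s1');d=grab('side','d1')
print(bot.read_state()['tool_pos'],bot.read_state()['tcp_rot'])
b=np.hstack([cv2.resize(w['img'],(400,300)),cv2.resize(d['img'][260:380,200:360],(400,300))]);cv2.imwrite('pics/v2.png',b[:,:,::-1])
print(proj(w,[[.541,.289,.153]]))
E
```

```text
[6.74971601e-01 2.14887607e-06 4.04564924e-01] [-2.22132391e+00 -2.22139272e+00  1.68519561e-04]
[[  90.63398243 -229.01774789]]invalid input
```

View pics/v2.png

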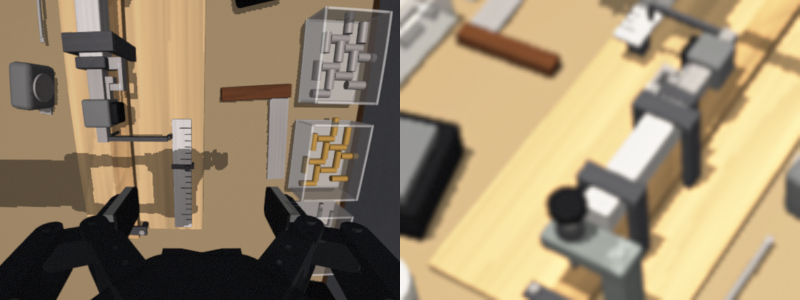

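It was refused again, so the image is unchanged. I'll try variants to find which input is rejected.

```bash
python3 -m jog '[{"dz":3},{"dz":0}]' ; echo ---; python3 -m jog '[{"dz":3.0},{"dz":0.0}]' 0.0 ; echo ---; python3 -m jog '[{"dx":0.0}]' 0.0 30.0; python3 -m jog --help | head -20
```

```text
---
---invalid input
invalid input
invalid input
invalid input: not JSON, or not a number
```

```bash
python3 -m jog '[{"dx":0,"dy":0,"dz":3,"ax":0,"ay":0,"az":0}]'; echo ---; python3 -m jog '[{"dx":0,"dy":0,"dz":3,"ax":0,"ay":0,"az":0}]' 0 30
```

```text
time: 0.53
tool_pos: [0.6752, 0.0, 0.4024]
tcp_rot: [2.221, 2.221, 0.001]
wrist_force: [-1.0, 0.2, -0.4]
width: 0.998
grip_force: 0.0
---
time: 0.62
tool_pos: [0.6751, 0.0, 0.3988]
tcp_rot: [2.221, 2.221, 0.001]
wrist_force: [0.0, 0.2, -0.2]
width: 0.886
grip_force: 0.0
```

All six keys are needed in every row.

```bash
python3 -m jog '[{"dx":29,"dy":-13.4,"dz":3,"ax":0,"ay":0,"az":0},{"dx":29,"dy":-13.4,"dz":3,"ax":0,"ay":0,"az":0},{"dx":29,"dy":-13.4,"dz":3,"ax":0,"ay":0,"az":0},{"dx":29,"dy":-13.4,"dz":3,"ax":0,"ay":0,"az":0},{"dx":29,"dy":-13.4,"dz":3,"ax":0,"ay":0,"az":0},{"dx":29,"dy":-13.4,"dz":3,"ax":0,"ay":0,"az":0},{"dx":29,"dy":-13.4,"dz":3,"ax":0,"ay":0,"az":0},{"dx":29,"dy":-13.4,"dz":3,"ax":0,"ay":0,"az":0},{"dx":29,"dy":-13.4,"dz":3,"ax":0,"ay":0,"az":0},{"dx":29,"dy":-13.4,"dz":3,"ax":0,"ay":0,"az":0},{"dx":0,"dy":0,"dz":0,"ax":0,"ay":0,"az":0},{"dx":0,"dy":0,"dz":0,"ax":0,"ay":0,"az":0},{"dx":0,"dy":0,"dz":0,"ax":0,"ay":0,"az":0}]' 0 30
python3 - <<'E'
from h import *
w=grab('wrist','w2'); d=grab('side','d2');s=grab('scene','s2')
print(bot.read_state()['tool_pos'],bot.read_state()['tcp_rot'])
b=np.hstack([cv2.resize(w['img'],(400,300)),cv2.resize(d['img'][260:380,200:360],(400,300))]);cv2.imwrite('pics/v3.png',b[:,:,::-1])
print(proj(w,[[.541,.289,.153]]))
E
```

```text
time: 1.7
tool_pos: [0.541, 0.2899, 0.3685]
tcp_rot: [2.22, 2.222, -0.001]
wrist_force: [-0.1, -0.7, -0.3]
width: 0.002
grip_force: 0.0
[0.54162147 0.28892611 0.36879667] [2.22288264e+00 2.21948041e+00 1.19494157e-04]
[[322.95065579 272.22509607]]
```

View pics/v3.png

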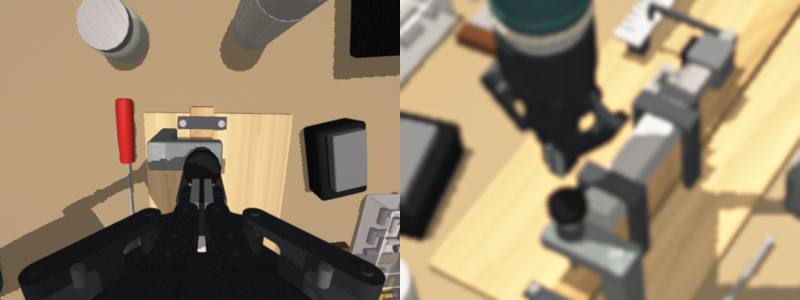

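The plunger head is centred near (323,270) in the full frame, matching the prediction of (323,272), and the fingertips are lined up over it. Pressing.

```bash
python3 -m jog '[{"dx":0,"dy":0,"dz":10,"ax":0,"ay":0,"az":0},{"dx":0,"dy":0,"dz":12,"ax":0,"ay":0,"az":0},{"dx":0,"dy":0,"dz":10,"ax":0,"ay":0,"az":0},{"dx":0,"dy":0,"dz":6,"ax":0,"ay":0,"az":0},{"dx":0,"dy":0,"dz":4,"ax":0,"ay":0,"az":0},{"dx":0,"dy":0,"dz":4,"ax":0,"ay":0,"az":0},{"dx":0,"dy":0,"dz":4,"ax":0,"ay":0,"az":0},{"dx":0,"dy":0,"dz":3,"ax":0,"ay":0,"az":0},{"dx":0,"dy":0,"dz":0,"ax":0,"ay":0,"az":0},{"dx":0,"dy":0,"dz":0,"ax":0,"ay":0,"az":0}]'
python3 -m jog '[{"dx":0,"dy":0,"dz":3,"ax":0,"ay":0,"az":0},{"dx":0,"dy":0,"dz":0,"ax":0,"ay":0,"az":0}]'
```

```text
time: 2.68
tool_pos: [0.5407, 0.2897, 0.3165]
tcp_rot: [2.221, 2.222, -0.002]
wrist_force: [-4.7, -3.2, 7.9]
width: 0.001
grip_force: 3.7
time: 2.85
tool_pos: [0.5409, 0.2899, 0.3138]
tcp_rot: [2.221, 2.222, -0.0]
wrist_force: [-4.3, -3.6, 8.9]
width: -0.001
grip_force: 4.3
```

```bash
python3 -m jog '[{"dx":0,"dy":0,"dz":2.5,"ax":0,"ay":0,"az":0},{"dx":0,"dy":0,"dz":0,"ax":0,"ay":0,"az":0}]'
python3 -m jog '[{"dx":0,"dy":0,"dz":1.5,"ax":0,"ay":0,"az":0},{"dx":0,"dy":0,"dz":0,"ax":0,"ay":0,"az":0}]'
```

```text
time: 3.02
tool_pos: [0.541, 0.2899, 0.3116]
tcp_rot: [2.221, 2.221, -0.0]
wrist_force: [-3.6, -2.9, 10.4]
width: -0.003
grip_force: 4.8
time: 3.18
tool_pos: [0.541, 0.2899, 0.3114]
tcp_rot: [2.221, 2.221, 0.0]
wrist_force: [-6.7, -4.7, 14.5]
width: -0.0
grip_force: 6.9
```

The position stalled while the force rose, so the plunger is on its stop. One firmer push, then up and across to a viewing pose.

```bash
python3 -m jog '[{"dx":0,"dy":0,"dz":2,"ax":0,"ay":0,"az":0},{"dx":0,"dy":0,"dz":0,"ax":0,"ay":0,"az":0}]'
python3 -m jog '[{"dx":0,"dy":0,"dz":-10,"ax":0,"ay":0,"az":0},{"dx":0,"dy":0,"dz":-20,"ax":0,"ay":0,"az":0},{"dx":0,"dy":0,"dz":-20,"ax":0,"ay":0,"az":0},{"dx":0,"dy":0,"dz":-20,"ax":0,"ay":0,"az":0},{"dx":0,"dy":0,"dz":0,"ax":0,"ay":0,"az":0},{"dx":0,"dy":0,"dz":0,"ax":0,"ay":0,"az":0}]'
python3 - <<'E'
from h import *
d=grab('side','d3')
for f in('d2','d3'):
  c=load(f);m=(c['img'][325:365,250:290].max(2)<45);ys,xs=np.nonzero(m);print(f,m.sum(),ys.min()+325,ys.max()+325,xs.mean()+250)
E
python3 -m jog '[{"dx":-34,"dy":6,"dz":2,"ax":0,"ay":0,"az":0},{"dx":-34,"dy":6,"dz":2,"ax":0,"ay":0,"az":0},{"dx":-34,"dy":6,"dz":2,"ax":0,"ay":0,"az":0},{"dx":-34,"dy":6,"dz":2,"ax":0,"ay":0,"az":0},{"dx":-34,"dy":6,"dz":2,"ax":0,"ay":0,"az":0},{"dx":-34,"dy":6,"dz":2,"ax":0,"ay":0,"az":0},{"dx":-34,"dy":6,"dz":2,"ax":0,"ay":0,"az":0},{"dx":-34,"dy":6,"dz":5,"ax":0,"ay":0,"az":0},{"dx":-34,"dy":6,"dz":10,"ax":0,"ay":0,"az":0},{"dx":-34,"dy":6,"dz":10,"ax":0,"ay":0,"az":0},{"dx":0,"dy":0,"dz":0,"ax":0,"ay":0,"az":0},{"dx":0,"dy":0,"dz":0,"ax":0,"ay":0,"az":0},{"dx":0,"dy":0,"dz":0,"ax":0,"ay":0,"az":0},{"dx":0,"dy":0,"dz":0,"ax":0,"ay":0,"az":0}]' 1 30
python3 - <<'E'
from h import *
w=grab('wrist','w4')
P=proj(w,[[.5415,.0433,.103],[.6274,.0043,.065],[.6288,-.0445,.054]]);print(P)
a,b=P.min(0).astype(int)-60,P.max(0).astype(int)+60
a=np.maximum(a,0); im=w['img'][a[1]:b[1],a[0]:b[0]]; k=min(800/im.shape[1],600/im.shape[0]); print(a,k)
cv2.imwrite('pics/v4.png',cv2.resize(im,None,fx=k,fy=k,interpolation=cv2.INTER_CUBIC)[:,:,::-1])
E
```

```text
time: 3.35
tool_pos: [0.541, 0.2899, 0.3113]
tcp_rot: [2.221, 2.221, 0.001]
wrist_force: [-10.1, -6.1, 22.7]
width: 0.002
grip_force: 11.3
time: 3.85
tool_pos: [0.5416, 0.2904, 0.3784]
tcp_rot: [2.22, 2.221, 0.006]
wrist_force: [-0.6, -0.1, -0.2]
width: 0.001
grip_force: 0.0
d2 167 325 349 266.96407185628743
d3 161 325 349 266.9627329192547
time: 5.07
tool_pos: [0.6008, -0.0491, 0.337]
tcp_rot: [-2.22, -2.222, 0.001]
wrist_force: [0.3, 0.2, -0.5]
width: 0.996
grip_force: 0.0
[[218.24384056 104.87129732]
 [361.58315147 170.57909266]
 [359.83460202 234.70862797]]
[158  44] 2.4
```

View pics/v4.png

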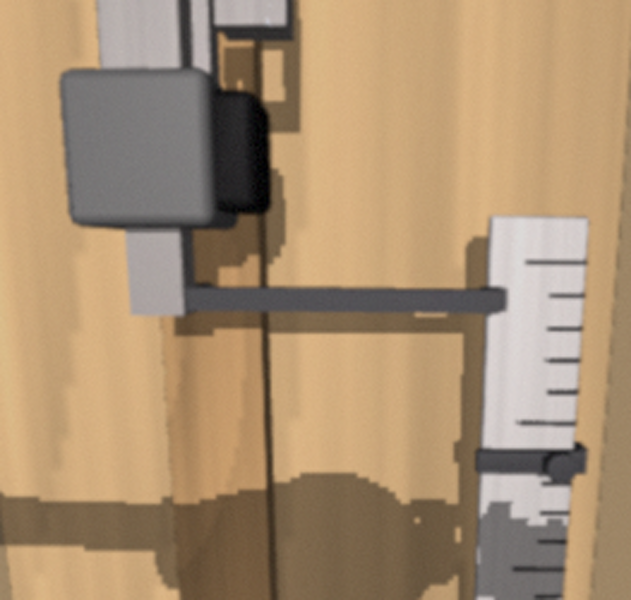

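The head's top face is centred at crop (140,147), the cross bar's outer end at (498,300), and the rider's near edge at (478,460).

Run:
```python
from h import *
w=load('w4'); f=lambda u,v,z:onz(w,(158+(u+.5)/2.4-.5,44+(v+.5)/2.4-.5),z).round(4)
for n,u,v,z in [('TL',62,70,.103),('TR',210,70,.103),('BR',215,224,.103),('BL',72,224,.103),('bar back',400,287.5,.089),('bar front',400,310,.089),('bar b',250,286,.089),('bar f',250,309,.089),('rid back',490,450,.054),('rid front',490,471,.054),('scale end',490,217,.05),('scale endR',588,218,.05),('scale L',478,560,.05)]: print(n,f(u,v,z))
# sub-pixel rows of the bar and rider
g=w['img'].max(2).astype(int)
print(g[160:178,310]);print(g[225:247,362])
```

```text
TL [0.5231 0.0605 0.103 ]
TR [0.5576 0.0599 0.103 ]
BR [0.5571 0.0257 0.103 ]
BL [0.5225 0.026  0.103 ]
bar back [0.6014 0.0101 0.089 ]
bar front [0.6014 0.0043 0.089 ]
bar b [0.5624 0.0105 0.089 ]
bar f [0.5622 0.0046 0.089 ]
rid back [ 0.6303 -0.0417  0.054 ]
rid front [ 0.6305 -0.0487  0.054 ]
scale end [0.6286 0.0292 0.05  ]
scale endR [0.6581 0.0292 0.05  ]
scale L [ 0.628  -0.0806  0.05  ]
[209 210 204 168 110  83  82  87  88  84  87  86  85  89 109 121 118 122]
[213 213 213 213 203 167  90  71  79  80  79  78  77  72  74  98 154 203
 214 211 211 213]
```

Measurements agree with the given sizes: the head centre is at (0.540, 0.043), the pointer at y≈0.007 (given: 36 mm ahead), and the rider at y≈−0.045. The draw is about 52 mm. Moving over the head and down, with the centre offset 2 mm toward the button.

```bash
python3 -m jog '[{"dx":23,"dy":-14.7,"dz":0,"ax":0,"ay":0,"az":0},{"dx":23,"dy":-14.7,"dz":0,"ax":0,"ay":0,"az":0},{"dx":23,"dy":-14.7,"dz":0,"ax":0,"ay":0,"az":0},{"dx":23,"dy":-14.7,"dz":0,"ax":0,"ay":0,"az":0},{"dx":0,"dy":0,"dz":10,"ax":0,"ay":0,"az":0},{"dx":0,"dy":0,"dz":20,"ax":0,"ay":0,"az":0},{"dx":0,"dy":0,"dz":20,"ax":0,"ay":0,"az":0},{"dx":0,"dy":0,"dz":20,"ax":0,"ay":0,"az":0},{"dx":0,"dy":0,"dz":0,"ax":0,"ay":0,"az":0},{"dx":0,"dy":0,"dz":0,"ax":0,"ay":0,"az":0}]' 1 30
python3 -m jog '[{"dx":0,"dy":0,"dz":10,"ax":0,"ay":0,"az":0},{"dx":0,"dy":0,"dz":10,"ax":0,"ay":0,"az":0},{"dx":0,"dy":0,"dz":10,"ax":0,"ay":0,"az":0},{"dx":0,"dy":0,"dz":4,"ax":0,"ay":0,"az":0},{"dx":0,"dy":0,"dz":0,"ax":0,"ay":0,"az":0},{"dx":0,"dy":0,"dz":0,"ax":0,"ay":0,"az":0}]'
```

```text
time: 5.95
tool_pos: [0.5415, 0.0425, 0.2666]
tcp_rot: [-2.219, -2.222, 0.003]
wrist_force: [0.5, 0.1, 0.1]
width: 1.0
grip_force: 0.0
time: 6.45
tool_pos: [0.542, 0.0419, 0.2332]
tcp_rot: [-2.221, -2.221, 0.001]
wrist_force: [1.5, -1.0, -0.3]
width: 0.995
grip_force: 0.0
```

```bash
python3 -m jog '[{"dx":0,"dy":0,"dz":0,"ax":0,"ay":0,"az":0},{"dx":0,"dy":0,"dz":0,"ax":0,"ay":0,"az":0},{"dx":0,"dy":0,"dz":0,"ax":0,"ay":0,"az":0},{"dx":0,"dy":0,"dz":0,"ax":0,"ay":0,"az":0},{"dx":0,"dy":0,"dz":0,"ax":0,"ay":0,"az":0},{"dx":0,"dy":0,"dz":0,"ax":0,"ay":0,"az":0},{"dx":0,"dy":0,"dz":0,"ax":0,"ay":0,"az":0},{"dx":0,"dy":0,"dz":0,"ax":0,"ay":0,"az":0},{"dx":0,"dy":0,"dz":0,"ax":0,"ay":0,"az":0}]' 0 40
```

```text
time: 7.2
tool_pos: [0.5413, 0.042, 0.2348]
tcp_rot: [-2.221, -2.219, 0.003]
wrist_force: [-6.8, 0.2, 9.8]
width: 0.459
grip_force: 42.3
```

The opening is 39 mm, so the button is fully in. Drawing out.

```bash
python3 -m jog '[{"dx":-2,"dy":0,"dz":0,"ax":0,"ay":0,"az":0},{"dx":-4,"dy":0,"dz":0,"ax":0,"ay":0,"az":0},{"dx":-5,"dy":0,"dz":0,"ax":0,"ay":0,"az":0},{"dx":-5,"dy":0,"dz":0,"ax":0,"ay":0,"az":0},{"dx":-5,"dy":0,"dz":0,"ax":0,"ay":0,"az":0},{"dx":-5,"dy":0,"dz":0,"ax":0,"ay":0,"az":0},{"dx":-5,"dy":0,"dz":0,"ax":0,"ay":0,"az":0},{"dx":-5,"dy":0,"dz":0,"ax":0,"ay":0,"az":0},{"dx":-5,"dy":0,"dz":0,"ax":0,"ay":0,"az":0},{"dx":-5,"dy":0,"dz":0,"ax":0,"ay":0,"az":0},{"dx":-4,"dy":0,"dz":0,"ax":0,"ay":0,"az":0},{"dx":-2,"dy":0,"dz":0,"ax":0,"ay":0,"az":0},{"dx":0,"dy":0,"dz":0,"ax":0,"ay":0,"az":0},{"dx":0,"dy":0,"dz":0,"ax":0,"ay":0,"az":0},{"dx":0,"dy":0,"dz":0,"ax":0,"ay":0,"az":0}]'
python3 - <<'E'
from h import *
w=grab('wrist','w5');s=grab('scene','s5');d=grab('side','d5')
X=[[.63,-.0452,.054]]
L=[]
for n,c in (('w',w),('s',s),('d',d)):
  p=proj(c,X)[0];print(n,p, proj(c,[[.63,-.0452,.054],[.6275,-.0452,.085]]).round(1).tolist())
  if n=='w' and not(0<p[1]<480): continue
  x,y=int(p[0]),int(p[1]); h=24 if n!='w' else 60; x0,y0=max(0,x-h),max(0,min(480-2*h,y-h))
  L.append(cv2.resize(c['img'][y0:y0+2*h,x0:x0+2*h],(390,390),interpolation=cv2.INTER_CUBIC));print(n,x0,y0,390/2/h)
im=np.hstack(L[:2]) if len(L)==2 else np.hstack([cv2.resize(l,(260,260)) for l in L])
cv2.imwrite('pics/v5.png',im[:,:,::-1])
E
```

```text
time: 8.45
tool_pos: [0.541, -0.0094, 0.2347]
tcp_rot: [-2.22, -2.217, 0.002]
wrist_force: [-8.7, 3.5, 12.0]
width: 0.46
grip_force: 43.0
w [496.49205767 359.60710295] [[496.5, 359.6], [524.4, 401.5]]
w 436 299 3.25
s [296.87455564 258.91477867] [[296.9, 258.9], [297.2, 251.1]]
s 272 234 8.125
d [310.08115869 257.41046221] [[310.1, 257.4], [310.6, 249.1]]
d 286 233 8.125
```

View pics/v5.png

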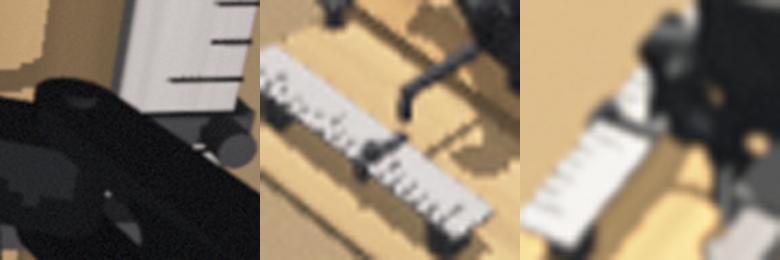

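The scene crop shows the pointer tip directly above the rider's near edge (tip near full (298.8,255.6), edge near (298.8,259.3)). I'll confirm it numerically to sub-millimetre.

Run:
```python
from h import *
def edges(col,r0,th=None):
    col=col.astype(float);th=(col.max()+col.min())/2;b=col<th;i=np.nonzero(b)[0];a,z=i[0],i[-1]
    up=a-1+(col[a-1]-th)/(col[a-1]-col[a]); dn=z+(th-col[z])/(col[z+1]-col[z]); return r0+up,r0+dn
w=load('w4');g=w['img'].max(2)
for x in (356,359,362,365,368): u,v=edges(g[222:248,x],222);print(x,round(u,2),round(v,2),'back@.054,.05',onz(w,(x,u),.054)[1].round(4),onz(w,(x,u),.05)[1].round(4),'front',onz(w,(x,v),.054)[1].round(4),onz(w,(x,v),.05)[1].round(4))
w=load('w0');
s=load('s5')
print('scene tip',onz(s,(298.6,255.3),.065),'rider edge',onz(s,(298.6,259),.054))
print(proj(s,[[.628,-.0452,.065],[.630,-.0452,.054],[.630,-.0352,.054]]))
print(s['img'].max(2)[246:266,288:308])
for f in('w0','w1'):pass
w=load('wrist0');g=w['img'].max(2)
for x in (282,287): u,v=edges(g[258:274,x],258);print('w0 rider',x,onz(w,(x,u),.054)[1],onz(w,(x,v),.054)[1])
for x in (230,250,262): u,v=edges(g[212:229,x],212);print('w0 bar',onz(w,(x,u),.085)[1],onz(w,(x,v),.089)[1])
```

```text
356 230.64 240.24 back@.054,.05 -0.0413 -0.0423 front -0.0489 -0.05
359 229.99 240.83 back@.054,.05 -0.0408 -0.0418 front -0.0493 -0.0504
362 230.32 240.79 back@.054,.05 -0.0411 -0.042 front -0.0493 -0.0504
365 230.54 240.89 back@.054,.05 -0.0412 -0.0422 front -0.0494 -0.0505
368 230.56 241.03 back@.054,.05 -0.0412 -0.0422 front -0.0495 -0.0506Traceback (most recent call last):
  File "<stdin>", line 7, in <module>
  File "h.py", line 9, in load
    def load(f): return dict(np.load(f'pics/{f}.npz'))
                             ~~~~~~~^^^^^^^^^^^^^^^^^
    fid = stack.enter_context(open(os.fspath(file), "rb"))
                              ~~~~^^^^^^^^^^^^^^^^^^^^^^^
FileNotFoundError: [Errno 2] No such file or directory: 'pics/w0.npz'
```

Run:
```python
from h import *
def edges(col,r0):
    col=col.astype(float);th=(col.max()+col.min())/2;b=col<th;i=np.nonzero(b)[0];a,z=i[0],i[-1]
    up=a-1+(col[a-1]-th)/(col[a-1]-col[a]); dn=z+(th-col[z])/(col[z+1]-col[z]); return r0+up,r0+dn
w=load('wrist0');g=w['img'].max(2)
for x in (282,287): u,v=edges(g[258:274,x],258);print('w0 rider',x,onz(w,(x,u),.054)[1],onz(w,(x,v),.054)[1])
for x in (230,250,262): u,v=edges(g[213:229,x],213);print('w0 bar',onz(w,(x,u),.085)[1],onz(w,(x,v),.089)[1])
s=load('s5')
print('scene tip',onz(s,(298.6,255.3),.065),'rider edge',onz(s,(298.6,259),.054))
print(proj(s,[[.628,-.0452,.065],[.630,-.0452,.054],[.630,-.0352,.054]]))
print(s['img'].max(2)[246:264,291:306])
p=[]
for i in range(8):
  optics.read_camera('side'); p.append(bot.read_state()['tool_pos'])
print(np.mean(p,0),np.std(p,0))
```

```text
w0 rider 282 -0.040851983439233186 -0.04921275948779959
w0 rider 287 -0.040892529356870336 -0.0493181062573045
w0 bar 0.012401877215901011 0.004031129259896821
w0 bar 0.012333146588317245 0.004083011594764541
w0 bar 0.010947080023114224 0.0038901224120587025
scene tip [ 0.62297054 -0.04456088  0.065     ] rider edge [ 0.62648294 -0.04122547  0.054     ]
[[297.24261723 255.99325957]
 [296.87455564 258.91477867]
 [299.0884878  260.54137986]]
[[225 226 228 230 232 233 234 234 232 203 155 113  99  88  87]
 [224 225 226 228 231 232 232 233 233 219 176 109  85  80  62]
 [226 225 225 225 227 228 231 226 217 162 100  82  69  52  65]
 [227 227 227 225 226 225 220 185 128  92  70  52  95 150 145]
 [226 227 227 228 228 227 195  97  78  68  96 158 188 228 215]
 [224 225 226 227 229 227 192  84  49  95 181 229 232 234 232]
 [224 224 226 226 229 227 163  82  51 175 227 230 232 233 232]
 [225 224 225 226 227 227 129  69  54 218 228 228 230 231 232]
 [224 219 224 224 225 225 128  58  51 220 226 228 229 231 232]
 [220 211 220 224 224 224 139  65  49 221 228 228 227 228 229]
 [219 222 214 222 225 225 187 131 147 222 229 229 229 227 228]
 [218 219 220 222 223 218 212 191 221 225 228 228 228 228 229]
 [221 220 219 220 219 191 148 156 202 222 226 227 227 228 229]
 [208 194 204 204 194 153 106  64 160 220 226 225 227 227 215]
 [150 101 132 141  99  87  94 144 195 219 226 226 210 207 152]
 [ 96  81  82  92  82  99 150 216 218 211 219 211 149 136 175]
 [ 67  61  52  91 143 173 216 222 220 221 217 165 142 177 222]
 [ 79  60  89 151 215 204 195 220 222 220 219 199 176 215 224]]
[ 0.54100011 -0.00930601  0.23474307] [9.72880156e-06 1.17265165e-05 1.52908241e-05]
```

The measured travel is about 51.3 mm against about 52.4 mm needed, so I'll draw 1 mm more and check the pointer's displacement in the scene camera.

```bash
python3 -m jog '[{"dx":-1.1,"dy":0,"dz":0,"ax":0,"ay":0,"az":0},{"dx":0,"dy":0,"dz":0,"ax":0,"ay":0,"az":0},{"dx":0,"dy":0,"dz":0,"ax":0,"ay":0,"az":0},{"dx":0,"dy":0,"dz":0,"ax":0,"ay":0,"az":0}]'
python3 - <<'E'
from h import *
s6=grab('scene','s6');print(bot.read_state()['tool_pos'])
def cen(c,y):
    p=proj(c,[[.627,y,.073]])[0]; r=int(round(p[1])); k=int(round(p[0])); out=[]
    for row in range(r-2,r+3):
        v=c['img'].max(2)[row,k-5:k+7].astype(float); wt=np.clip(np.median(v)*.93-v,0,None); 
        out.append((wt*np.arange(k-5,k+7)).sum()/wt.sum())
    return r,np.round(out,2),p
for f,y in(('scene0',.0071),('s5',-.0443),('s6',-.0453)):
    c=load(f); r,o,p=cen(c,y);print(f,r,o,p.round(2))
a=load('scene0')['img'].max(2); p=proj(s6,[[.627,.0071,.073]])[0].astype(int);print(p,a[p[1]-6:p[1]+9,p[0]-8:p[0]+9])
E
```

```text
time: 9.33
tool_pos: [0.541, -0.0104, 0.2348]
tcp_rot: [-2.22, -2.217, 0.002]
wrist_force: [-7.2, 3.9, 10.7]
width: 0.459
grip_force: 43.0
[ 0.54099102 -0.01035475  0.23474161]
scene0 263 [309.82 309.76 309.57 308.94 307.65] [309.27 262.54]
s5 254 [298.49 298.2  298.2  298.24 298.25] [297.6  254.07]
s6 254 [298.14 298.04 298.02 298.02 298.01] [297.38 253.91]
[309 262] [[209 214 227 230 216 230 232 235 234 235 214 130  96  86  72  51  62]
 [141 142 208 214 153 203 215 216 213 213 133  89  84  69  74  76  98]
 [140 141 142 141 144 142 142 142 105  85  85  71  60  70 107 161 174]
 [137 139 139 138 141 143 143 143  88  62  66  75 106 163 180 222 226]
 [137 137 140 137 139 141 141 135  93  61  71 114 184 231 231 229 227]
 [137 139 140 140 135 140 140 122  83  62  95 139 226 234 235 232 228]
 [130 138 139 138 139 136 140 122  64  55  94 180 227 233 234 234 232]
 [132 135 137 133 137 137 139 119  64  56 114 225 231 230 231 233 233]
 [134 133 169 169 150 141 137 130  77  95 177 229 233 231 233 231 232]
 [136 172 217 220 193 160 141 139 163 180 224 229 232 232 233 232 232]
 [173 220 223 221 222 204 171 164 222 226 227 227 229 231 232 233 232]
 [216 221 223 222 221 220 214 209 217 228 226 225 226 228 231 217 216]
 [215 221 220 224 224 223 221 221 201 225 228 226 227 227 215 153 143]
 [220 202 218 220 224 224 221 222 219 221 226 222 212 206 152 139 179]
 [198 178 218 221 221 222 225 222 221 222 221 212 158 140 179 181 224]]
```

The pointer moved with the gripper without slipping. Travel is 52.35 mm against a target of about 52.4 mm, and the button is still squeezed. Handing in.

```bash
python3 -c "
from workcell import bot
print(bot.finish_job())"
```

```text
the job is handed in; nothing more can be done
None
```

The job is handed in: I pressed the punch to its stop and let it come back up, then squeezed the lock button and drew the arm out about 52.4 mm; by my measurements the pointer is over the rider to within about 0.5 mm, held with the button still in.

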